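Back off the knurled clamp nut and push the length stop home

ROBOT

A 6-joint arm with a two-finger parallel gripper is mounted at the origin on the work surface. World frame = base frame: x ahead of the robot, y to its left, z up, the work surface at z = 0. Lengths are in m, angles in rad, forces in N, time in s.
With the tool pointing down it reaches from about 0.375 to 0.75 m from the base axis. Payload 9 kg.
Tool frame: the origin (TCP) lies between the finger pads; the fingertips stand 8 mm ahead of it and the grasp point (between the pads) lies 11 mm behind it; z points along the fingers, y is the line along which they close (so a half turn about z gives the same grasp; the last joint's range is limited). The gripper opens to 85 mm and grips with 20 to 120 N. Pads are 22 mm wide; open, the fingers measure 114 mm over their backs; the gripper's body (76 mm by 85 mm) begins 54 mm behind the grasp point. The pads swing forward as they close: fully open they stand 13 mm farther back than shut.
Start: joints at [1.12, 0.104, 0.097, 1.564, 0, 1.353], TCP at [0.138, 0.584, 0.211] pointing down, gripper open.
Joint ranges: [-2.99, 2.99], [-0.84, 1.86], [-1.1, 1.16], [-1.84, 2.11], [-1.51, 1.56], [-3.14, 3.14]. Speed limits (rad/s): [2.22, 2.22, 2.57, 3.14, 3.14, 3.14].

INTERFACE

Orientations are given as a unit quaternion [w, x, y, z].
In Python, from workcell import status, viewer, bot gives the robot as it stands.
- The arm moves only by the tool move_arm, never from a script. Its argument "steps" is a list of rows, each a list of 3 entries, a list of its own where there are three numbers: the opening, from 0 (shut) to 1 (fully open), then the shift along the tool's x, y, z each as a share of 0.5 m, from -1 to 1, then the turn about the tool's z as a share of 180 degrees, from -1 to 1. A call has 1 to 20 rows; each row is the pose to reach, as a shift and turn from the pose commanded when the call began, along the tool's axes at that moment, turning the shorter way round; what a row does not reach only later rows make up. A row lasts 1/10 s, in which the tool goes at most 50 mm and 8.59 degrees, less where a joint would pass 70% of its speed; a pose out of reach is approached as far as the arm can. A call with a number of a shift or a turn outside -1 to 1 is refused whole. A call with a gripper value outside its range is refused whole. The fingers move at their own pace and stop on an object; "grip_force" is the grip in N (left out, the last holds). Time passes only in rows, so rows that repeat a pose let the fingers close. It gives the time, the measured TCP pose, the force, the opening and the grip force at its end, in the units of the state.
- status.state(): the state, without advancing time (a new reading comes with each control period).
- viewer.capture(name): name is "scene" or "top" or "wrist"; returns the picture (420x560x3 uint8, red, green, blue); there is no depth.
- viewer.camera_info(name): a dict with "fx", "fy", "cx", "cy" (pixels), "R" (3x3) and "t" (3): a world point X has camera coordinates R X + t. Camera axes: x right, y down, z forward; pixel columns grow to the right and rows downward; lengths in m; the calibration is good to about 2 mm. A picture is of the moment at which its call begins: read the wrist's pose just before it. camera_info takes no time and is no camera call; for the wrist camera it gives the pose at the moment of the call.
- bot.close_job(): hands the job in; it is judged then, once.
The state is a dict: "time_s": time; "qpos": joint angles; "qvel": joint speeds; "effort": joint torques, N m; "ee_pos": TCP position; "eef_rot": TCP orientation; "ft_force": force on the tool from outside, world axes, zero at the start; "moment": the same for the moment, N m; "width": opening from 0.0 (shut) to 1.0 (fully open); "grip_force": force on a finger pad.
Only numpy, scipy, OpenCV 4.12 (cv2) and the standard library are available. Lean on these libraries where they do the work, as an engineer would, in place of code of your own. Each camera call takes 0.05 s, during which the arm holds its last target. There are 200 camera calls.

TASK

Loosen the big knurled nut on the length-stop jig by rolling a fingertip along its rim: two full turns anticlockwise seen from above, counted by the ridge on its top, and leave it there. Then push the freed stop bar by its upright end plate, without lifting it, fully home against the ends of the guide rails, and leave the things lying around as they are.

Things in the scene. Friction and masses are not known exactly. Their poses are not given: they have to be found in the camera images.
- nut (a joint): Turn of the knurled hand nut about its upright axis, rad: 0 = tight (start), grows as it is turned anticlockwise seen from above (loosening); one full turn = 6.283. It is stiff: about 0.06 N m (1.2 N at the rim), stays where it is left, and rises 4 mm a turn.
- nut_center (a point): Centre of the nut, on its axis at half height. The nut is a dark steel disc 100 mm across over its knurl and 22 mm thick; the knurl is 45 fine upright ribs, 2.5 mm proud, round its rim. Its underside is 38 mm above the table when tight (top 60 mm), 46 mm after two turns (top 68 mm). A stud 22 mm across its boss stands up to 80 mm on the axis (88 mm after two turns). Round the rim nothing of the jig is higher than 28 mm above the table.
- nut_index (a point): Outer end of the small raised steel index ridge on top of the nut, 43 mm from the axis; at the start it points at the fixed steel pointer on the board (along +x of the jig), so full turns can be counted by it.
- jig: Length-stop jig, fixed to the table: white laminated board 150 (x) x 360 (y) x 12 mm thick, from y = -190 to y = +170 mm, carrying two aluminium guide rails along y (x = 21.5 to 35.5 mm either side, tops 24 mm above the table, from y = -95 to y = +120 mm) and a bridge (71 x 70 mm, top 34 mm above the table) over them. Origin on the table, under the nut's axis; z up.
- rail_end (a point): Point midway between the -y ends of the two guide rails, 95 mm from the nut's axis towards -y of the jig, 18 mm above the table: where the end plate of the stop bar comes home.
- stop_bar: Sliding steel stop bar, about 0.5 kg, 40 wide x 10 mm thick, lying on the board between the rails and under the bridge, long axis along its y, from y = -162 to y = +90 mm. Origin at its underside in the middle of its 16 mm slot, at the start under the nut's axis (axes as the jig's). A 10 mm pin of the nut's screw stands 6 mm deep in that slot and blocks the bar until the nut is turned about 1.5 turns; freed, it slides by 55 mm along +y of the jig with about 1 to 6 N.
- end_plate (a point): Centre of the inner (+y) face of the upright end plate on the -y end of the stop bar, 150 mm from the bar's origin. The plate is 60 wide (x), 12 mm thick (y; its outer face 12 mm further towards -y) and 50 mm tall, its foot on the board, top 62 mm above the table, this point 37 mm above the table. Pushed on its outer face towards +y it travels 55 mm till it meets the rail ends.
- offcut: Bystander: pale wood offcut 45 x 110 x 18 mm, origin under its centre.
- tape: Bystander: tape measure 65 x 36 x 52 mm, origin under its centre.
- driver: Bystander: screwdriver lying on the table, along its x.
- jar: Bystander: glass jar 60 mm across, 80 mm tall, origin under its centre.
- tin: Bystander: paint tin 84 mm across, 85 mm tall, origin under its centre.
- mug: Bystander: white mug 80 mm across, 90 mm tall, handle at +y, origin under its centre.
- wrench: Bystander: wrench 150 mm long lying on the table, along its x.

How it is judged:
By the outcome, as a careful person would: the job done as asked, in the order asked, and still so for the second after the job is handed in, with the robot touching nothing.
It also fails if it takes over 64 s, if anything falls off the work surface, if the arm or the gripper's body presses on something with over 40 N, if the wrist force passes 120 N, or if a joint passes its speed limit or range.

## Working session

There is one attempt and no reset: what is moved stays moved. The work goes in short steps, Python scripts to look and compute and a tool call to move; the robot and the scene stay as the last step left them, time stands still between calls to the robot, and variables do not carry over. Pictures are saved under pics/ and viewed, at most 10 in all, crops included, and the job is handed in when it is done.

Besides the shell and the picture viewer there is one more tool, called after "Call:" by a JSON object that holds its "method" and its "body", one argument or row to a line. move_arm: Moves the arm, as the interface text tells. Shift numbers are shares of 0.5 m and turn numbers shares of 180 degrees, none past 1 either way. Its arguments: {"type":"object","properties":{"steps":{"type":"array"},"grip_force":{"type":"number"}},"required":["steps"]}

```bash
mkdir -p pics
python3 - <<'E'
from workcell import status, viewer, bot
import cv2
s=status.state(); print(s)
for n in ["top","scene"]:
    im=viewer.capture(n); cv2.imwrite(f"pics/{n}0.png",im[:,:,::-1]); print(n,viewer.camera_info(n))
E
```

```text
{'time_s': 0.0, 'qpos': array([ 1.12030618e+00,  1.04709926e-01,  9.64396127e-02,  1.56390604e+00,
       -1.46674073e-05,  1.35311665e+00]), 'qvel': array([-1.45259313e-03, -7.67751213e-05, -1.00024468e-03, -5.43272178e-04,
       -7.73089513e-04, -1.86709545e-03]), 'effort': array([-2.93542587e-03, -5.56935596e+01,  5.03648973e+01,  1.70378806e-02,
       -5.03970005e-04, -1.84864710e-06]), 'ee_pos': array([0.13824374, 0.58347025, 0.21009981]), 'eef_rot': array([-2.19330472e-04,  1.16142495e-01,  9.93232322e-01, -6.54267792e-04]), 'ft_force': array([ 0.2778219 ,  0.69076798, -0.10038019]), 'moment': array([ 0.00573559, -0.02983509,  0.02750546]), 'grip_force': 0.0, 'width': 0.9992817016388185}
top {'fx': 438.8563592790232, 'fy': 438.8563592790232, 'cx': 272.4632002224567, 'cy': 215.82557225273848, 'R': array([[-0.01582296, -0.99980672,  0.01166837],
       [-0.99581816,  0.01470754, -0.09016584],
       [ 0.0899768 , -0.01304626, -0.99585841]]), 't': array([0.09979218, 0.56477258, 0.7839561 ])}
scene {'fx': 523.0570048051326, 'fy': 523.0570048051326, 'cx': 279.66074050029795, 'cy': 209.82588968681654, 'R': array([[-0.15838674,  0.98733797,  0.00879659],
       [ 0.67894319,  0.11537461, -0.72506886],
       [-0.71690292, -0.10886891, -0.68862019]]), 't': array([-0.01326784, -0.34509898,  1.65560237])}
```

View pics/top0.png

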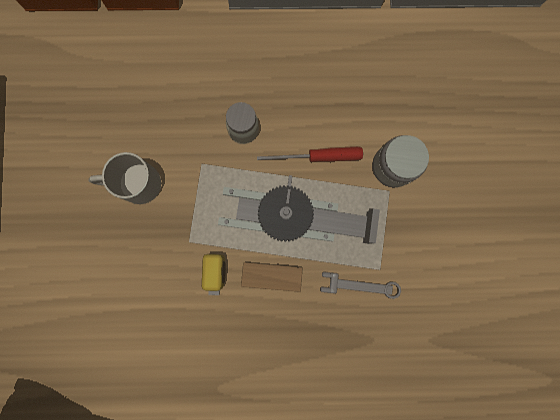

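View pics/scene0.png

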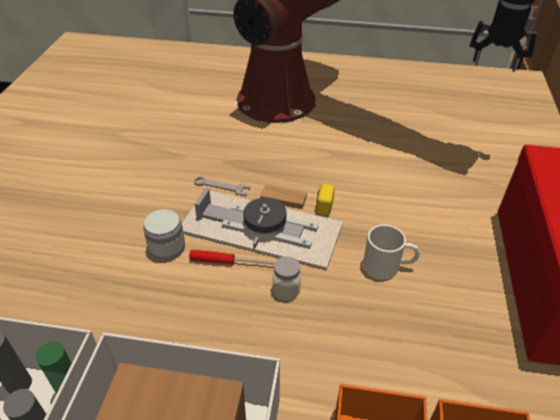

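```bash
cat > h.py <<'E'
import numpy as np, cv2
from workcell import status, viewer, bot
def ray(name,px,z,ci=None):
    c=ci or viewer.camera_info(name); R,t=np.array(c["R"]),np.array(c["t"])
    o=-R.T@t; d=R.T@np.array([(px[0]-c["cx"])/c["fx"],(px[1]-c["cy"])/c["fy"],1])
    return o+d*(z-o[2])/d[2]
def proj(name,X):
    c=viewer.camera_info(name); p=np.array(c["R"])@X+c["t"]; return c["fx"]*p[0]/p[2]+c["cx"],c["fy"]*p[1]/p[2]+c["cy"]
E
python3 - <<'E'
from h import *
for p in [(202,164),(389,190),(381,269),(190,242)]: print(ray("top",p,.012).round(4))
print("stud",ray("top",(286,212.5),.08).round(4),"ptr",ray("top",(290,180),.02).round(4))
im=cv2.imread("pics/top0.png")[150:285,180:400]; cv2.imwrite("pics/crop0.png",cv2.resize(im,None,fx=3.6,fy=3.6,interpolation=cv2.INTER_CUBIC))
E
```

```text
[0.6677 0.2225 0.012 ]
[ 0.6131 -0.1299  0.012 ]
[ 0.4652 -0.1091  0.012 ]
[0.5208 0.245  0.012 ]
stud [0.5667 0.0685 0.08  ] ptr [0.6334 0.0572 0.02  ]
```

View pics/crop0.png

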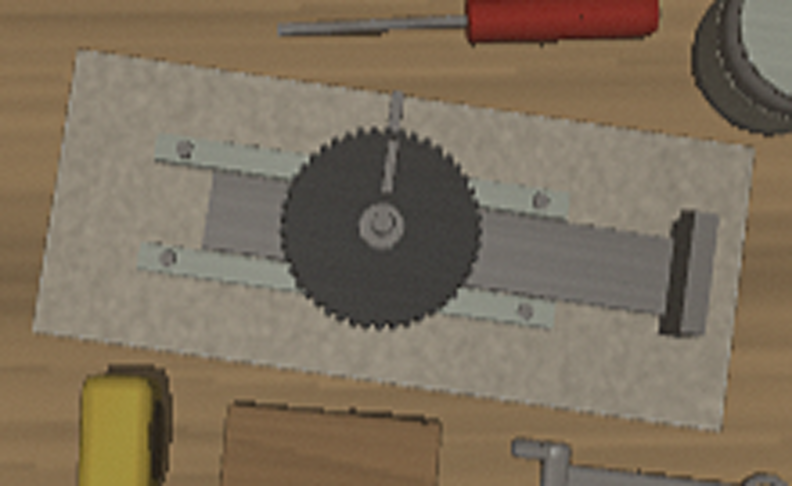

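Call:
{"method": "move_arm", "body": {
  "steps": [
    [0,[-0.588,-0.458,0],0],
    [0,[-0.588,-0.458,0],0],
    [0,[-0.588,-0.458,0],0],
    [0,[-0.588,-0.458,0],0],
    [0,[-0.588,-0.458,0],0],
    [0,[-0.588,-0.458,0],0],
    [0,[-0.588,-0.458,0],0],
    [0,[-0.588,-0.458,0],0]
  ],
  "grip_force": 60
}}

```text
time_s: 0.9
ee_pos: [0.3734, 0.2903, 0.2106]
eef_rot: [0.0, 0.118, 0.993, -0.0]
ft_force: [-0.2, 0.1, -0.4]
width: -0.001
grip_force: 0.0
```

Call:
{"method": "move_arm", "body": {
  "steps": [
    [0,[-0.588,-0.458,0],0.26],
    [0,[-0.588,-0.458,0],0.26],
    [0,[-0.588,-0.458,0],0.26],
    [0,[-0.588,-0.458,0],0.26],
    [0,[-0.588,-0.458,0],0.26],
    [0,[-0.588,-0.458,0],0.26],
    [0,[-0.588,-0.458,0],0.26],
    [0,[-0.588,-0.458,0],0.26],
    [0,[-0.588,-0.458,0],0.26],
    [0,[-0.588,-0.458,0],0.26],
    [0,[-0.588,-0.458,0],0.26]
  ]
}}

```text
time_s: 2.0
ee_pos: [0.6043, 0.0036, 0.2109]
eef_rot: [-0.0, 0.501, 0.866, 0.0]
ft_force: [-0.6, -1.3, -0.1]
width: 0.001
grip_force: 0.0
```

Run:
```python
from h import *
s=status.state(); print(s['time_s'],s['ee_pos'],s['eef_rot'],s['qpos'],s['width'],s['ft_force'])
cv2.imwrite("pics/wrist1.png",viewer.capture("wrist")[:,:,::-1])
```

```text
2.0 [0.60430455 0.003558   0.21092385] [-2.29461924e-04  5.00635617e-01  8.65658086e-01  6.91983836e-05] [-2.10398776e-01  1.17923553e-01  1.12048350e-01  1.56531488e+00
  2.73349765e-04  8.38266961e-01] 0.0013623756666009063 [-0.57742345 -1.33899268 -0.10440432]
```

View pics/wrist1.png

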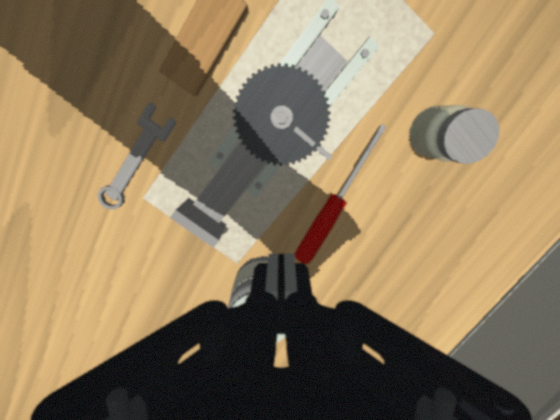

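Run:
```python
from h import *
print("stud",ray("wrist",(282,117),.08),"rim",ray("wrist",(281.5,115),.06),ray("top",(286,213.3),.06))
print("tin",ray("top",(407,157),.085),"jar",ray("top",(241,117),.08), "driver",ray("top",(362,153),.02),ray("top",(310,156),.02))
```

```text
stud [0.56779331 0.06955948 0.08      ] rim [0.56672453 0.07053599 0.06      ] [0.56718574 0.06764531 0.06      ]
tin [ 0.65971023 -0.14283204  0.085     ] jar [0.73584098 0.1442151  0.08      ] driver [ 0.68298081 -0.07942724  0.02      ] [0.67852667 0.01874112 0.02      ]
```

Call:
{"method": "move_arm", "body": {
  "steps": [
    [0,[0,0,0.322],0],
    [0,[0,0,0.322],0],
    [0,[0,0,0.322],0],
    [0,[0,0,0.322],0],
    [0,[0,0,0.322],0],
    [0,[0.02,0,0.322],0],
    [0,[0.024,0,0.322],0],
    [0,[0.026,0,0.322],0]
  ]
}}

```text
time_s: 2.85
ee_pos: [0.5998, 0.0142, 0.0525]
eef_rot: [0.002, 0.501, 0.866, 0.001]
ft_force: [-0.2, -0.3, 0.4]
width: -0.001
grip_force: 0.0
```

Call:
{"method": "move_arm", "body": {
  "steps": [
    [0,[0.002,0,0],0],
    [0,[0.004,0,0],0]
  ]
}}

```text
time_s: 3.05
ee_pos: [0.5979, 0.0155, 0.0506]
eef_rot: [0.0, 0.501, 0.865, 0.0]
ft_force: [-0.2, -0.6, 0.1]
width: 0.0
grip_force: 0.0
```

Call:
{"method": "move_arm", "body": {
  "steps": [
    [0,[0.003,0,0],0],
    [0,[0.003,0,0],0]
  ]
}}

```text
time_s: 3.25
ee_pos: [0.5966, 0.0169, 0.0499]
eef_rot: [-0.0, 0.501, 0.865, 0.0]
ft_force: [0.4, 0.1, -0.4]
width: 0.003
grip_force: 0.0
```

Call:
{"method": "move_arm", "body": {
  "steps": [
    [0,[0.003,0,0],0],
    [0,[0.003,0,0],0]
  ]
}}

```text
time_s: 3.45
ee_pos: [0.5958, 0.0183, 0.0498]
eef_rot: [-0.0, 0.501, 0.865, 0.0]
ft_force: [1.1, 0.1, -0.2]
width: 0.003
grip_force: 0.0
```

Call:
{"method": "move_arm", "body": {
  "steps": [
    [0,[0.003,0,0],0],
    [0,[0.003,0,0],0]
  ]
}}

```text
time_s: 3.65
ee_pos: [0.5951, 0.0196, 0.0499]
eef_rot: [-0.0, 0.501, 0.865, 0.0]
ft_force: [0.8, 0.3, -0.0]
width: 0.001
grip_force: 0.0
```

Call:
{"method": "move_arm", "body": {
  "steps": [
    [0,[0.004,0,0],0],
    [0,[0.004,0,0],0]
  ]
}}

```text
time_s: 3.85
ee_pos: [0.5941, 0.0214, 0.0499]
eef_rot: [-0.0, 0.501, 0.865, 0.0]
ft_force: [0.5, 0.1, 0.4]
width: 0.001
grip_force: 0.0
```

Call:
{"method": "move_arm", "body": {
  "steps": [
    [0,[0.004,0,0],0],
    [0,[0.004,0,0],0]
  ]
}}

```text
time_s: 4.05
ee_pos: [0.5931, 0.0232, 0.0499]
eef_rot: [-0.0, 0.501, 0.865, 0.0]
ft_force: [0.1, 0.7, -0.5]
width: -0.001
grip_force: 0.0
```

Run:
```python
from h import *
w=viewer.capture("wrist")[:,:,::-1]; t=viewer.capture("top")[:,:,::-1]
t=cv2.resize(t[150:290,180:400],(660,420)); 
cv2.imwrite("pics/c2.png",cv2.resize(np.hstack([w[:,60:460],t]),(800,316)))
```

```text
(no output)
```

View pics/c2.png

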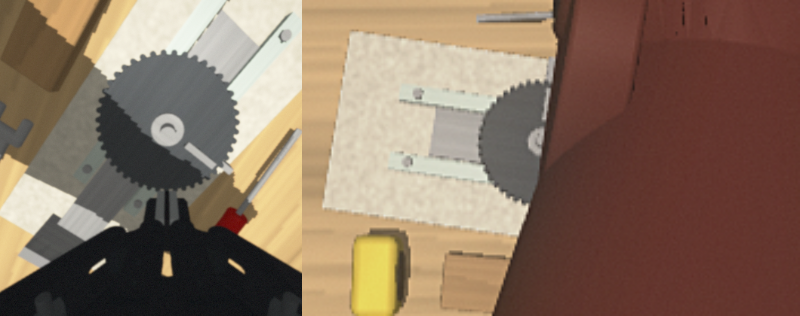

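Call:
{"method": "move_arm", "body": {
  "steps": [
    [0,[0.004,0,0],0],
    [0,[0.004,0,0],0]
  ]
}}

```text
time_s: 4.35
ee_pos: [0.5921, 0.0249, 0.0499]
eef_rot: [-0.0, 0.501, 0.865, 0.0]
ft_force: [-0.9, 0.1, -0.5]
width: -0.005
grip_force: 0.0
```

Call:
{"method": "move_arm", "body": {
  "steps": [
    [0,[0.004,0,0],0],
    [0,[0.004,0,0],0]
  ]
}}

```text
time_s: 4.55
ee_pos: [0.5911, 0.0266, 0.0499]
eef_rot: [-0.0, 0.501, 0.865, 0.0]
ft_force: [-0.9, 0.1, 0.0]
width: -0.002
grip_force: 0.0
```

Run:
```python
from h import *
s=status.state(); p=s['ee_pos']; print(p,s['ft_force'],s['moment'])
w=viewer.capture("wrist")[:,:,::-1].copy(); C=np.array([.5672,.0685,0])
u=np.array([.5,-.866,0])
for z,col in((.06,(0,255,0)),(.05,(255,255,0))):
  pts=np.array([proj("wrist",C+[.05*np.cos(a),.05*np.sin(a),z]) for a in np.linspace(-np.pi,np.pi,60)])
  cv2.polylines(w,[pts.astype(int)],True,col,1)
for d,col in((0,(0,0,255)),(.011,(0,165,255))):
  for z in(.042,.06,.08): 
    q=proj("wrist",np.array([p[0],p[1],z])-u*d); print(d,z,q); cv2.circle(w,tuple(np.int32(q)),2,col,-1)
cv2.imwrite("pics/c3.png",cv2.resize(w[100:400,130:430],(600,600),interpolation=cv2.INTER_CUBIC))
```

```text
[0.59108972 0.0266312  0.04990445] [-0.86912396  0.08634139  0.01518366] [-0.00269938 -0.03989573  0.05563854]
0 0.042 (np.float64(280.61287942014684), np.float64(246.37214530173688))
0 0.06 (np.float64(280.579097385875), np.float64(260.1793996093157))
0 0.08 (np.float64(280.5326736466469), np.float64(279.15351964807553))
0.011 0.042 (np.float64(280.57348245607693), np.float64(230.40000889982497))
0.011 0.06 (np.float64(280.5349739865047), np.float64(242.8724767405152))
0.011 0.08 (np.float64(280.48181361381205), np.float64(260.09053412294793))
```

View pics/c3.png

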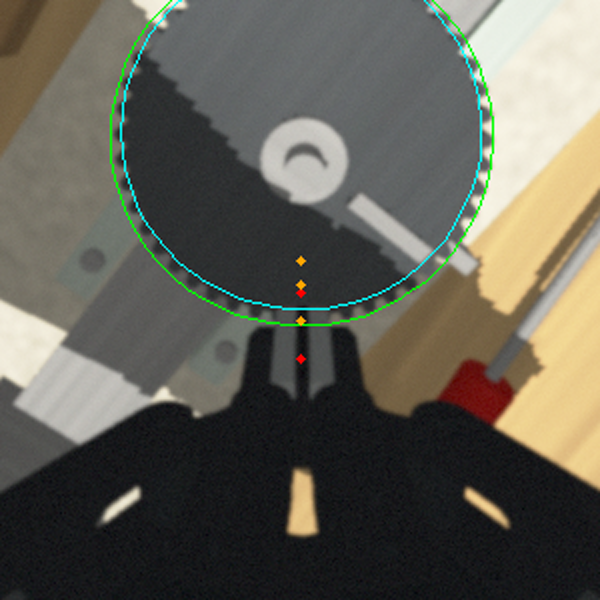

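Run:
```python
from h import *
a=cv2.imread("pics/wrist1.png",0); b=viewer.capture("wrist").mean(2).astype(int)
for c in (262,272,280,288,298): print(c,a[236:290:2,c].tolist(),'\n   ',b[236:290:2,c].tolist())
s=status.state();print(s['ft_force'],s['qpos'])
```

```text
262 [87, 88, 94, 131, 168, 187, 185, 186, 187, 180, 119, 75, 81, 87, 20, 20, 14, 22, 21, 10, 17, 20, 6, 15, 11, 25, 15] 
    [48, 47, 47, 45, 46, 46, 46, 48, 46, 58, 101, 111, 113, 92, 28, 18, 23, 25, 27, 28, 24, 30, 25, 26, 23, 26, 25]
272 [87, 86, 86, 86, 84, 80, 84, 86, 98, 83, 72, 72, 71, 71, 71, 74, 69, 71, 71, 74, 71, 72, 70, 72, 71, 68, 71] 
    [47, 46, 45, 48, 47, 48, 49, 43, 52, 74, 83, 82, 79, 80, 79, 81, 80, 82, 79, 84, 84, 78, 82, 82, 81, 85, 81]
280 [80, 82, 80, 78, 82, 81, 81, 82, 74, 34, 19, 11, 17, 15, 16, 18, 15, 25, 20, 19, 14, 13, 19, 19, 10, 19, 23] 
    [48, 48, 46, 48, 44, 47, 46, 49, 40, 25, 20, 20, 22, 20, 8, 18, 21, 25, 25, 21, 25, 20, 22, 20, 23, 18, 11]
288 [85, 82, 83, 81, 83, 82, 85, 82, 81, 70, 71, 71, 71, 68, 68, 70, 67, 72, 74, 67, 70, 69, 72, 70, 72, 68, 70] 
    [47, 45, 48, 47, 48, 47, 45, 42, 52, 76, 83, 79, 83, 81, 84, 83, 80, 79, 81, 82, 82, 84, 84, 80, 82, 82, 83]
298 [85, 84, 87, 85, 77, 56, 47, 39, 34, 37, 36, 41, 63, 66, 26, 13, 15, 13, 14, 19, 23, 18, 25, 15, 24, 24, 25] 
    [45, 46, 47, 50, 47, 47, 47, 49, 48, 50, 84, 109, 110, 89, 30, 23, 23, 28, 20, 27, 21, 29, 23, 26, 27, 30, 32]
[-0.39959765  0.40122201 -0.98411198] [-1.76089650e-01  1.13033297e-01 -1.86522085e-01  1.27123453e+00
  9.16881140e-05  8.73400669e-01]
```

Call:
{"method": "move_arm", "body": {
  "steps": [
    [0,[-0.015,0,0],0],
    [0,[-0.034,0,0],0],
    [0,[-0.034,0,0.014],0],
    [0,[-0.034,0,0.024],0],
    [0,[-0.034,0,0.024],0]
  ]
}}

```text
time_s: 5.15
ee_pos: [0.5987, 0.0118, 0.0364]
eef_rot: [-0.001, 0.501, 0.865, -0.0]
ft_force: [-0.4, 0.3, -0.4]
width: 0.0
grip_force: 0.0
```

Call:
{"method": "move_arm", "body": {
  "steps": [
    [0,[0.004,0,0],0],
    [0,[0.008,0,0],0],
    [0,[0.008,0,0],0]
  ]
}}

```text
time_s: 5.45
ee_pos: [0.5976, 0.0155, 0.0381]
eef_rot: [0.0, 0.501, 0.866, 0.0]
ft_force: [0.8, 0.1, 0.0]
width: -0.0
grip_force: 0.0
```

Call:
{"method": "move_arm", "body": {
  "steps": [
    [0,[0.004,0,0],0],
    [0,[0.004,0,0],0]
  ]
}}

```text
time_s: 5.65
ee_pos: [0.5967, 0.0171, 0.0381]
eef_rot: [0.0, 0.501, 0.865, 0.0]
ft_force: [-0.7, 0.5, 0.2]
width: -0.001
grip_force: 0.2
```

Call:
{"method": "move_arm", "body": {
  "steps": [
    [0,[0.004,0,0],0],
    [0,[0.004,0,0],0]
  ]
}}

```text
time_s: 5.85
ee_pos: [0.5963, 0.0182, 0.0384]
eef_rot: [0.001, 0.501, 0.865, -0.0]
ft_force: [1.4, -4.1, 1.3]
width: 0.001
grip_force: 1.7
```

Call:
{"method": "move_arm", "body": {
  "steps": [
    [0,[0.004,0,0],0],
    [0,[0.004,0,0],0]
  ]
}}

```text
time_s: 6.05
ee_pos: [0.5956, 0.02, 0.039]
eef_rot: [0.001, 0.501, 0.865, 0.0]
ft_force: [1.4, -2.1, 5.4]
width: 0.004
grip_force: 2.8
```

Call:
{"method": "move_arm", "body": {
  "steps": [
    [0,[-0.012,0,0],0],
    [0,[-0.034,0,0],0],
    [0,[-0.034,0,0],0],
    [0,[-0.034,0,0.014],0],
    [0,[-0.034,0,0.014],0]
  ]
}}

```text
time_s: 6.55
ee_pos: [0.6021, 0.0059, 0.0293]
eef_rot: [-0.001, 0.501, 0.865, -0.0]
ft_force: [0.3, -0.3, -0.8]
width: -0.001
grip_force: 0.0
```

Call:
{"method": "move_arm", "body": {
  "steps": [
    [0,[0,0,0.01],0],
    [0,[0,0,0.018],0],
    [0,[0,0,0.018],0]
  ]
}}

```text
time_s: 6.85
ee_pos: [0.6025, 0.0059, 0.021]
eef_rot: [-0.001, 0.501, 0.865, -0.0]
ft_force: [-0.3, 0.0, -0.5]
width: 0.002
grip_force: 0.0
```

Call:
{"method": "move_arm", "body": {
  "steps": [
    [0,[0.01,0,0],0],
    [0,[0.016,0,0],0],
    [0,[0.016,0,0],0]
  ]
}}

```text
time_s: 7.15
ee_pos: [0.5991, 0.0131, 0.0221]
eef_rot: [0.0, 0.501, 0.866, 0.0]
ft_force: [-0.1, -0.5, 0.1]
width: -0.002
grip_force: 0.0
```

Call:
{"method": "move_arm", "body": {
  "steps": [
    [0,[0.004,0,0],0],
    [0,[0.004,0,0],0]
  ]
}}

```text
time_s: 7.35
ee_pos: [0.5982, 0.0145, 0.0221]
eef_rot: [0.0, 0.501, 0.865, 0.0]
ft_force: [-0.3, 0.8, -0.3]
width: 0.002
grip_force: 0.0
```

Call:
{"method": "move_arm", "body": {
  "steps": [
    [0,[0.004,0,0],0],
    [0,[0.004,0,0],0]
  ]
}}

```text
time_s: 7.55
ee_pos: [0.5976, 0.0155, 0.0222]
eef_rot: [0.001, 0.501, 0.865, -0.0]
ft_force: [2.2, -3.6, -1.1]
width: 0.003
grip_force: 2.0
```

Run:
```python
import numpy as np
def rows(r0,L): print([[0,[round((r0-r*np.cos(np.radians(b)))*2,3),round(r*2*np.sin(np.radians(b)),3),0],round(-b/180,4)] for r,b in L])
S=[(.0575,6*i) for i in range(1,21)]
rows(.0595,S); rows(.0575,S); rows(.0575,[(.072,0)]+[(.073,-8*i) for i in range(1,16)]+[(.073,-120),(.0635,-120),(.0595,-120),(.0575,-120)])
```

```text
[[0, [np.float64(0.005), np.float64(0.012), 0], -0.0333], [0, [np.float64(0.007), np.float64(0.024), 0], -0.0667], [0, [np.float64(0.01), np.float64(0.036), 0], -0.1], [0, [np.float64(0.014), np.float64(0.047), 0], -0.1333], [0, [np.float64(0.019), np.float64(0.057), 0], -0.1667], [0, [np.float64(0.026), np.float64(0.068), 0], -0.2], [0, [np.float64(0.034), np.float64(0.077), 0], -0.2333], [0, [np.float64(0.042), np.float64(0.085), 0], -0.2667], [0, [np.float64(0.051), np.float64(0.093), 0], -0.3], [0, [np.float64(0.061), np.float64(0.1), 0], -0.3333], [0, [np.float64(0.072), np.float64(0.105), 0], -0.3667], [0, [np.float64(0.083), np.float64(0.109), 0], -0.4], [0, [np.float64(0.095), np.float64(0.112), 0], -0.4333], [0, [np.float64(0.107), np.float64(0.114), 0], -0.4667], [0, [np.float64(0.119), np.float64(0.115), 0], -0.5], [0, [np.float64(0.131), np.float64(0.114), 0], -0.5333], [0, [np.float64(0.143), np.float64(0.112), 0], -0.5667], [0, [np.float64(0.155), np.float64(0.109), 0], -0.6], [0, [np.float64(0.166), np.float64(0.105), 0], -0.6333], [0, [np.float64(0.176), np.float64(0.
[... 1559 characters left out ...]
loat64(-0.121), 0], 0.3111], [0, [np.float64(0.051), np.float64(-0.131), 0], 0.3556], [0, [np.float64(0.07), np.float64(-0.139), 0], 0.4], [0, [np.float64(0.09), np.float64(-0.144), 0], 0.4444], [0, [np.float64(0.11), np.float64(-0.146), 0], 0.4889], [0, [np.float64(0.13), np.float64(-0.145), 0], 0.5333], [0, [np.float64(0.15), np.float64(-0.142), 0], 0.5778], [0, [np.float64(0.17), np.float64(-0.135), 0], 0.6222], [0, [np.float64(0.188), np.float64(-0.126), 0], 0.6667], [0, [np.float64(0.188), np.float64(-0.126), 0], 0.6667], [0, [np.float64(0.178), np.float64(-0.11), 0], 0.6667], [0, [np.float64(0.174), np.float64(-0.103), 0], 0.6667], [0, [np.float64(0.172), np.float64(-0.1), 0], 0.6667]]
```

Call:
{"method": "move_arm", "body": {
  "steps": [
    [0,[0.005,0.012,0],-0.0333],
    [0,[0.007,0.024,0],-0.0667],
    [0,[0.01,0.036,0],-0.1],
    [0,[0.014,0.047,0],-0.1333],
    [0,[0.019,0.057,0],-0.1667],
    [0,[0.026,0.068,0],-0.2],
    [0,[0.034,0.077,0],-0.2333],
    [0,[0.042,0.085,0],-0.2667],
    [0,[0.051,0.093,0],-0.3],
    [0,[0.061,0.1,0],-0.3333]
  ]
}}

```text
time_s: 8.55
ee_pos: [0.6283, 0.0669, 0.0231]
eef_rot: [0.003, -0.001, 1.0, -0.0]
ft_force: [8.8, -1.0, -1.9]
width: -0.001
grip_force: 4.7
```

Run:
```python
from h import *
s=status.state(); print(s['ee_pos'],s['eef_rot'],s['ft_force'],s['qpos'])
w=viewer.capture("wrist")[:,:,::-1].copy()
cv2.imwrite("pics/c4.png",w)
```

```text
[0.62831837 0.06690088 0.02313912] [ 2.85009424e-03 -5.80439608e-04  9.99995736e-01 -2.61173274e-04] [ 8.80550877 -0.95785952 -1.92051502] [-1.00524185e-01  2.42537428e-01 -9.24455633e-02  1.23008953e+00
  5.56547725e-05 -1.01684910e-01]
```

View pics/c4.png

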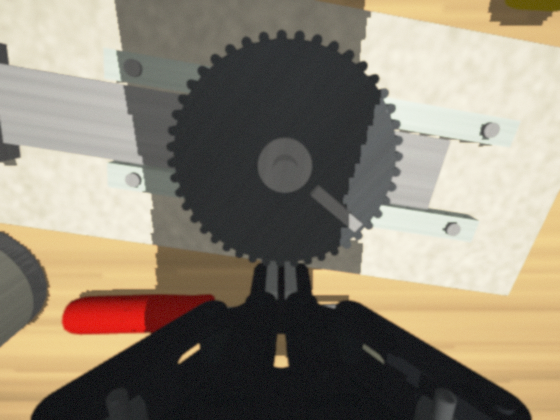

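Call:
{"method": "move_arm", "body": {
  "steps": [
    [0,[0.001,0.012,0],-0.0333],
    [0,[0.003,0.024,0],-0.0667],
    [0,[0.006,0.036,0],-0.1],
    [0,[0.01,0.047,0],-0.1333],
    [0,[0.015,0.057,0],-0.1667],
    [0,[0.022,0.068,0],-0.2],
    [0,[0.03,0.077,0],-0.2333],
    [0,[0.038,0.085,0],-0.2667],
    [0,[0.047,0.093,0],-0.3],
    [0,[0.057,0.1,0],-0.3333],
    [0,[0.068,0.105,0],-0.3667],
    [0,[0.079,0.109,0],-0.4],
    [0,[0.091,0.112,0],-0.4333],
    [0,[0.103,0.114,0],-0.4667],
    [0,[0.115,0.115,0],-0.5],
    [0,[0.127,0.114,0],-0.5333],
    [0,[0.139,0.112,0],-0.5667],
    [0,[0.151,0.109,0],-0.6],
    [0,[0.162,0.105,0],-0.6333],
    [0,[0.172,0.1,0],-0.6667]
  ]
}}

```text
time_s: 10.6
ee_pos: [0.5384, 0.1215, 0.023]
eef_rot: [-0.003, 0.867, -0.498, -0.002]
ft_force: [-8.7, 17.6, 13.0]
width: -0.001
grip_force: 9.8
```

```bash
cat >> h.py <<'E'
def ridge(z,C=(.5672,.0685),save=None):
    "world bearing (deg) of ridge on the nut top at height z, wrist camera; jig x is at -8.85"
    ci=viewer.camera_info("wrist"); R,t=np.array(ci["R"]),np.array(ci["t"])
    w=viewer.capture("wrist"); g=w.astype(np.float32).mean(2)
    if save: cv2.imwrite(save,w[:,:,::-1])
    A=np.radians(np.arange(0,360,1.)); rr=np.linspace(.022,.040,19)
    X=np.stack([C[0]+rr[:,None]*np.cos(A),C[1]+rr[:,None]*np.sin(A),np.full((19,360),z)],-1)
    p=X@R.T+t; u=(ci["fx"]*p[...,0]/p[...,2]+ci["cx"]).astype(np.float32); v=(ci["fy"]*p[...,1]/p[...,2]+ci["cy"]).astype(np.float32)
    P=cv2.remap(g,u,v,cv2.INTER_LINEAR)
    # ridge ~5 deg wide: local contrast against neighbours both sides
    s=(P-np.maximum(np.roll(P,12,1),np.roll(P,-12,1))).clip(-20,30).mean(0)
    o=np.argsort(-s)[:8]; return [(int(i),round(float(s[i]),1)) for i in o]
E
python3 - <<'E'
from h import *
s=status.state(); print(s['ee_pos'],s['ft_force'],s['qpos'][5]); print(ridge(.063,save="pics/c5.png"))
E
```

```text
[0.53843028 0.12152976 0.02304681] [-8.67383226 17.61990317 12.95910363] -2.118840711201831
[(167, 30.0), (169, 30.0), (170, 30.0), (172, 30.0), (166, 30.0), (168, 30.0), (171, 30.0), (165, 29.0)]
```

Run:
```python
import numpy as np
def rows(r0,L): print([[0,[round(float(r0-r*np.cos(np.radians(b)))*2,3),round(float(r*2*np.sin(np.radians(b))),3),z],round(-b/180,3)] for r,b,z in L],'\n')
rows(.0575,[(.072,0,0)]+[(.073,-9*i*10/11.,0) for i in range(1,12)])
rows(.073,[(.073,-9*i*10/11.,0) for i in range(1,12)]+[(.073,-90,0),(.0635,-90,0),(.0595,-90,0),(.0585,-90,0)])
rows(.0585,[(.0585,6*i,-.001 if i<10 else -.002) for i in range(1,16)])
```

```text
[[0, [-0.029, 0.0, 0], 0.0], [0, [-0.03, -0.021, 0], 0.045], [0, [-0.025, -0.041, 0], 0.091], [0, [-0.018, -0.061, 0], 0.136], [0, [-0.008, -0.079, 0], 0.182], [0, [0.005, -0.096, 0], 0.227], [0, [0.019, -0.11, 0], 0.273], [0, [0.036, -0.123, 0], 0.318], [0, [0.054, -0.133, 0], 0.364], [0, [0.074, -0.14, 0], 0.409], [0, [0.094, -0.145, 0], 0.455], [0, [0.115, -0.146, 0], 0.5]] 

[[0, [0.001, -0.021, 0], 0.045], [0, [0.006, -0.041, 0], 0.091], [0, [0.013, -0.061, 0], 0.136], [0, [0.023, -0.079, 0], 0.182], [0, [0.036, -0.096, 0], 0.227], [0, [0.05, -0.11, 0], 0.273], [0, [0.067, -0.123, 0], 0.318], [0, [0.085, -0.133, 0], 0.364], [0, [0.105, -0.14, 0], 0.409], [0, [0.125, -0.145, 0], 0.455], [0, [0.146, -0.146, 0], 0.5], [0, [0.146, -0.146, 0], 0.5], [0, [0.146, -0.127, 0], 0.5], [0, [0.146, -0.119, 0], 0.5], [0, [0.146, -0.117, 0], 0.5]] 

[[0, [0.001, 0.012, -0.001], -0.033], [0, [0.003, 0.024, -0.001], -0.067], [0, [0.006, 0.036, -0.001], -0.1], [0, [0.01, 0.048, -0.001], -0.133], [0, [0.016, 0.058, -0.001], -0.167], [0, [0.022, 0.069, -0.001], -0.2], [0, [0.03, 0.078, -0.001], -0.233], [0, [0.039, 0.087, -0.001], -0.267], [0, [0.048, 0.095, -0.001], -0.3], [0, [0.058, 0.101, -0.002], -0.333], [0, [0.069, 0.107, -0.002], -0.367], [0, [0.081, 0.111, -0.002], -0.4], [0, [0.093, 0.114, -0.002], -0.433], [0, [0.105, 0.116, -0.002], -0.467], [0, [0.117, 0.117, -0.002], -0.5]]
```

Call:
{"method": "move_arm", "body": {
  "steps": [
    [0,[-0.029,0,0],0],
    [0,[-0.029,0,0],0],
    [0,[-0.03,-0.021,0],0.045],
    [0,[-0.025,-0.041,0],0.091],
    [0,[-0.018,-0.061,0],0.136],
    [0,[-0.008,-0.079,0],0.182],
    [0,[0.005,-0.096,0],0.227],
    [0,[0.019,-0.11,0],0.273],
    [0,[0.036,-0.123,0],0.318],
    [0,[0.054,-0.133,0],0.364],
    [0,[0.074,-0.14,0],0.409],
    [0,[0.094,-0.145,0],0.455],
    [0,[0.115,-0.146,0],0.5]
  ]
}}

```text
time_s: 11.95
ee_pos: [0.6317, 0.1036, 0.0215]
eef_rot: [-0.0, -0.255, 0.967, -0.0]
ft_force: [0.2, -0.1, -0.9]
width: -0.001
grip_force: 0.0
```

Call:
{"method": "move_arm", "body": {
  "steps": [
    [0,[0.001,-0.021,0],0.045],
    [0,[0.006,-0.041,0],0.091],
    [0,[0.013,-0.061,0],0.136],
    [0,[0.023,-0.079,0],0.182],
    [0,[0.036,-0.096,0],0.227],
    [0,[0.05,-0.11,0],0.273],
    [0,[0.067,-0.123,0],0.318],
    [0,[0.085,-0.133,0],0.364],
    [0,[0.105,-0.14,0],0.409],
    [0,[0.125,-0.145,0],0.455],
    [0,[0.146,-0.146,0],0.5],
    [0,[0.146,-0.146,0],0.5],
    [0,[0.146,-0.127,0],0.5],
    [0,[0.146,-0.119,0],0.5],
    [0,[0.146,-0.117,0],0.5]
  ]
}}

```text
time_s: 13.45
ee_pos: [0.5983, 0.0162, 0.0223]
eef_rot: [0.002, 0.5, 0.866, -0.001]
ft_force: [4.9, -10.8, -3.2]
width: 0.001
grip_force: 5.7
```

Call:
{"method": "move_arm", "body": {
  "steps": [
    [0,[0.001,0.012,-0.001],-0.033],
    [0,[0.003,0.024,-0.001],-0.067],
    [0,[0.006,0.036,-0.001],-0.1],
    [0,[0.01,0.048,-0.001],-0.133],
    [0,[0.016,0.058,-0.001],-0.167],
    [0,[0.022,0.069,-0.001],-0.2],
    [0,[0.03,0.078,-0.001],-0.233],
    [0,[0.039,0.087,-0.001],-0.267],
    [0,[0.048,0.095,-0.001],-0.3],
    [0,[0.058,0.101,-0.002],-0.333],
    [0,[0.069,0.107,-0.002],-0.367],
    [0,[0.081,0.111,-0.002],-0.4],
    [0,[0.093,0.114,-0.002],-0.433],
    [0,[0.105,0.116,-0.002],-0.467],
    [0,[0.117,0.117,-0.002],-0.5]
  ]
}}

```text
time_s: 14.95
ee_pos: [0.6205, 0.0983, 0.0233]
eef_rot: [0.002, -0.261, 0.965, 0.0]
ft_force: [6.2, 2.5, -3.0]
width: -0.001
grip_force: 3.2
```

Run:
```python
from h import *
s=status.state(); print(s['ee_pos'],s['ft_force'],s['qpos'][5]); print(ridge(.064))
```

```text
[0.62045663 0.09834334 0.02327999] [ 6.20859004  2.53848799 -2.99855712] -0.5803111337855252
[(263, 30.0), (261, 30.0), (262, 30.0), (257, 30.0), (258, 30.0), (259, 30.0), (260, 30.0), (264, 29.9)]
```

Call:
{"method": "move_arm", "body": {
  "steps": [
    [0,[0.001,0.012,-0.001],-0.033],
    [0,[0.003,0.024,-0.001],-0.067],
    [0,[0.006,0.036,-0.001],-0.1],
    [0,[0.01,0.048,-0.001],-0.133],
    [0,[0.016,0.058,-0.001],-0.167],
    [0,[0.022,0.069,-0.001],-0.2],
    [0,[0.03,0.078,-0.001],-0.233],
    [0,[0.039,0.087,-0.001],-0.267],
    [0,[0.048,0.095,-0.001],-0.3],
    [0,[0.058,0.101,-0.002],-0.333],
    [0,[0.069,0.107,-0.002],-0.367],
    [0,[0.081,0.111,-0.002],-0.4],
    [0,[0.093,0.114,-0.002],-0.433],
    [0,[0.105,0.116,-0.002],-0.467],
    [0,[0.117,0.117,-0.002],-0.5]
  ]
}}

```text
time_s: 16.5
ee_pos: [0.5377, 0.1212, 0.0237]
eef_rot: [-0.001, 0.868, -0.497, -0.002]
ft_force: [-3.0, 8.0, 2.1]
width: -0.001
grip_force: 4.4
```

Run:
```python
from h import *
s=status.state(); print(s['ee_pos'],s['ft_force'],s['qpos'][5]); print(ridge(.065))
```

```text
[0.53774083 0.12118777 0.02374936] [-2.96695739  8.00586436  2.13639341] -2.119290435497114
[(348, 30.0), (349, 30.0), (351, 30.0), (350, 30.0), (354, 30.0), (353, 30.0), (352, 30.0), (347, 29.1)]
```

Call:
{"method": "move_arm", "body": {
  "steps": [
    [0,[-0.027,0,0],0],
    [0,[-0.027,0,0],0],
    [0,[-0.028,-0.021,0],0.045],
    [0,[-0.023,-0.041,0],0.091],
    [0,[-0.016,-0.061,0],0.136],
    [0,[-0.006,-0.079,0],0.182],
    [0,[0.007,-0.096,0],0.227],
    [0,[0.021,-0.11,0],0.273],
    [0,[0.038,-0.123,0],0.318],
    [0,[0.056,-0.133,0],0.364],
    [0,[0.076,-0.14,0],0.409],
    [0,[0.096,-0.145,0],0.455],
    [0,[0.117,-0.146,0],0.5]
  ]
}}

```text
time_s: 17.85
ee_pos: [0.632, 0.1041, 0.0238]
eef_rot: [0.0, -0.255, 0.967, -0.0]
ft_force: [0.5, 0.4, 0.0]
width: 0.002
grip_force: 0.0
```

Call:
{"method": "move_arm", "body": {
  "steps": [
    [0,[0.001,-0.021,0],0.045],
    [0,[0.006,-0.041,0],0.091],
    [0,[0.013,-0.061,0],0.136],
    [0,[0.023,-0.079,0],0.182],
    [0,[0.036,-0.096,0],0.227],
    [0,[0.05,-0.11,0],0.273],
    [0,[0.067,-0.123,0],0.318],
    [0,[0.085,-0.133,0],0.364],
    [0,[0.105,-0.14,0],0.409],
    [0,[0.125,-0.145,0],0.455],
    [0,[0.146,-0.146,0],0.5],
    [0,[0.146,-0.146,0],0.5],
    [0,[0.146,-0.127,0],0.5],
    [0,[0.146,-0.119,0],0.5],
    [0,[0.146,-0.117,0],0.5]
  ]
}}

```text
time_s: 19.35
ee_pos: [0.5985, 0.0163, 0.0245]
eef_rot: [0.002, 0.5, 0.866, -0.001]
ft_force: [4.7, -9.8, -2.3]
width: -0.001
grip_force: 5.7
```

Call:
{"method": "move_arm", "body": {
  "steps": [
    [0,[0.001,0.012,-0.001],-0.033],
    [0,[0.003,0.024,-0.001],-0.067],
    [0,[0.006,0.036,-0.001],-0.1],
    [0,[0.01,0.048,-0.001],-0.133],
    [0,[0.016,0.058,-0.001],-0.167],
    [0,[0.022,0.069,-0.001],-0.2],
    [0,[0.03,0.078,-0.001],-0.233],
    [0,[0.039,0.087,-0.001],-0.267],
    [0,[0.048,0.095,-0.001],-0.3],
    [0,[0.058,0.101,-0.002],-0.333],
    [0,[0.069,0.107,-0.002],-0.367],
    [0,[0.081,0.111,-0.002],-0.4],
    [0,[0.093,0.114,-0.002],-0.433],
    [0,[0.105,0.116,-0.002],-0.467],
    [0,[0.117,0.117,-0.002],-0.5]
  ]
}}

```text
time_s: 20.85
ee_pos: [0.6205, 0.0983, 0.0254]
eef_rot: [0.002, -0.262, 0.965, -0.0]
ft_force: [6.2, 1.8, -1.6]
width: -0.003
grip_force: 2.9
```

Run:
```python
from h import *
s=status.state(); print(s['ee_pos'],s['ft_force'],s['qpos'][5]); print(ridge(.066))
```

```text
[0.62048825 0.09830856 0.02536873] [ 6.2410544   1.82226581 -1.62131438] -0.5804596621222027
[(81, 30.0), (76, 30.0), (78, 30.0), (77, 30.0), (82, 30.0), (80, 30.0), (79, 30.0), (83, 29.1)]
```

Call:
{"method": "move_arm", "body": {
  "steps": [
    [0,[0.001,0.012,-0.001],-0.033],
    [0,[0.003,0.024,-0.001],-0.067],
    [0,[0.006,0.036,-0.001],-0.1],
    [0,[0.01,0.048,-0.001],-0.133],
    [0,[0.016,0.058,-0.001],-0.167],
    [0,[0.022,0.069,-0.001],-0.2],
    [0,[0.03,0.078,-0.001],-0.233],
    [0,[0.039,0.087,-0.001],-0.267],
    [0,[0.048,0.095,-0.001],-0.3],
    [0,[0.058,0.101,-0.002],-0.333],
    [0,[0.069,0.107,-0.002],-0.367],
    [0,[0.081,0.111,-0.002],-0.4],
    [0,[0.093,0.114,-0.002],-0.433],
    [0,[0.105,0.116,-0.002],-0.467],
    [0,[0.117,0.117,-0.002],-0.5]
  ]
}}

```text
time_s: 22.4
ee_pos: [0.5379, 0.1213, 0.0259]
eef_rot: [-0.001, 0.868, -0.497, -0.001]
ft_force: [-3.5, 8.9, 2.7]
width: 0.002
grip_force: 4.5
```

Call:
{"method": "move_arm", "body": {
  "steps": [
    [0,[-0.027,0,0],0],
    [0,[-0.027,0,0],0],
    [0,[-0.028,-0.021,0],0.045],
    [0,[-0.023,-0.041,0],0.091],
    [0,[-0.016,-0.061,0],0.136],
    [0,[-0.006,-0.079,0],0.182],
    [0,[0.007,-0.096,0],0.227],
    [0,[0.021,-0.11,0],0.273],
    [0,[0.038,-0.123,0],0.318],
    [0,[0.056,-0.133,0],0.364],
    [0,[0.076,-0.14,0],0.409],
    [0,[0.096,-0.145,0],0.455],
    [0,[0.117,-0.146,0],0.5]
  ]
}}

```text
time_s: 23.7
ee_pos: [0.6321, 0.1042, 0.0258]
eef_rot: [0.0, -0.254, 0.967, -0.0]
ft_force: [-0.1, 1.0, -0.9]
width: -0.002
grip_force: 0.0
```

Call:
{"method": "move_arm", "body": {
  "steps": [
    [0,[0.001,-0.021,0],0.045],
    [0,[0.006,-0.041,0],0.091],
    [0,[0.013,-0.061,0],0.136],
    [0,[0.023,-0.079,0],0.182],
    [0,[0.036,-0.096,0],0.227],
    [0,[0.05,-0.11,0],0.273],
    [0,[0.067,-0.123,0],0.318],
    [0,[0.085,-0.133,0],0.364],
    [0,[0.105,-0.14,0],0.409],
    [0,[0.125,-0.145,0],0.455],
    [0,[0.146,-0.146,0],0.5],
    [0,[0.146,-0.146,0],0.5],
    [0,[0.146,-0.127,0],0.5],
    [0,[0.146,-0.119,0],0.5],
    [0,[0.146,-0.117,0],0.5]
  ]
}}

```text
time_s: 25.2
ee_pos: [0.5986, 0.0163, 0.0265]
eef_rot: [0.002, 0.5, 0.866, -0.001]
ft_force: [5.3, -10.3, -2.3]
width: -0.004
grip_force: 5.7
```

Call:
{"method": "move_arm", "body": {
  "steps": [
    [0,[0.001,0.012,-0.001],-0.033],
    [0,[0.003,0.024,-0.001],-0.067],
    [0,[0.006,0.036,-0.001],-0.1],
    [0,[0.01,0.048,-0.001],-0.133],
    [0,[0.016,0.058,-0.001],-0.167],
    [0,[0.022,0.069,-0.001],-0.2],
    [0,[0.03,0.078,-0.001],-0.233],
    [0,[0.039,0.087,-0.001],-0.267],
    [0,[0.048,0.095,-0.001],-0.3],
    [0,[0.058,0.101,-0.002],-0.333],
    [0,[0.069,0.107,-0.002],-0.367],
    [0,[0.081,0.111,-0.002],-0.4],
    [0,[0.093,0.114,-0.002],-0.433],
    [0,[0.105,0.116,-0.002],-0.467],
    [0,[0.117,0.117,-0.002],-0.5]
  ]
}}

```text
time_s: 26.7
ee_pos: [0.6205, 0.0984, 0.0274]
eef_rot: [0.002, -0.261, 0.965, -0.0]
ft_force: [6.0, 1.6, -1.7]
width: -0.003
grip_force: 3.0
```

Run:
```python
from h import *
s=status.state(); print(s['ee_pos'],s['ft_force'],s['qpos'][5]); print(ridge(.068))
```

```text
[0.62049221 0.09835751 0.02735331] [ 5.9957111   1.62856798 -1.68761599] -0.5800499910385262
[(259, 30.0), (258, 30.0), (261, 30.0), (257, 30.0), (256, 30.0), (262, 30.0), (260, 30.0), (263, 29.8)]
```

Call:
{"method": "move_arm", "body": {
  "steps": [
    [0,[0.001,0.012,-0.001],-0.033],
    [0,[0.003,0.024,-0.001],-0.067],
    [0,[0.006,0.036,-0.001],-0.1],
    [0,[0.01,0.048,-0.001],-0.133],
    [0,[0.016,0.058,-0.001],-0.167],
    [0,[0.022,0.069,-0.001],-0.2],
    [0,[0.03,0.078,-0.001],-0.233],
    [0,[0.039,0.087,-0.001],-0.267],
    [0,[0.048,0.095,-0.001],-0.3],
    [0,[0.058,0.101,-0.002],-0.333],
    [0,[0.069,0.107,-0.002],-0.367],
    [0,[0.081,0.111,-0.002],-0.4],
    [0,[0.093,0.114,-0.002],-0.433],
    [0,[0.105,0.116,-0.002],-0.467],
    [0,[0.117,0.117,-0.002],-0.5]
  ]
}}

```text
time_s: 28.25
ee_pos: [0.5379, 0.1213, 0.0278]
eef_rot: [-0.001, 0.868, -0.497, -0.001]
ft_force: [-3.3, 8.9, 2.4]
width: -0.003
grip_force: 4.5
```

Run:
```python
from h import *
s=status.state(); print(s['ee_pos'],s['ft_force'],s['qpos'][5]); print(ridge(.069,save="pics/c6.png"))
# ridge bearing relative to the fixed pointer can be seen in this picture
```

```text
[0.53786441 0.12128745 0.02784461] [-3.32493592  8.85693222  2.37911151] -2.1189441551118833
[(349, 30.0), (350, 30.0), (352, 30.0), (351, 30.0), (348, 30.0), (347, 30.0), (353, 30.0), (346, 29.5)]
```

View pics/c6.png

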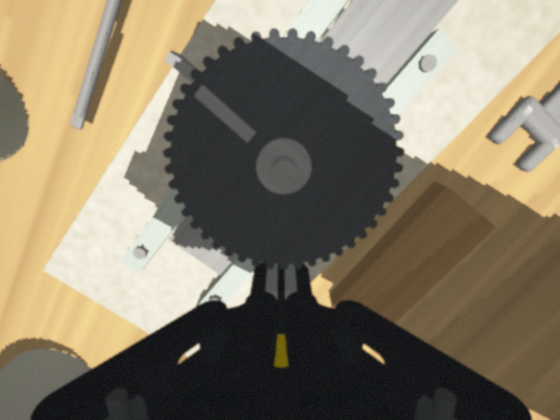

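Call:
{"method": "move_arm", "body": {
  "steps": [
    [0,[-0.015,0,0],0],
    [0,[-0.03,0,0],0],
    [0,[-0.03,0,0],0],
    [0,[-0.03,0,-0.25],0],
    [0,[-0.03,0,-0.25],0],
    [0,[-0.03,0,-0.25],0],
    [0,[-0.03,0,-0.25],0],
    [0,[-0.03,0,-0.25],0]
  ]
}}

```text
time_s: 29.1
ee_pos: [0.532, 0.1315, 0.1531]
eef_rot: [-0.0, 0.865, -0.501, 0.0]
ft_force: [-1.1, 0.1, -0.7]
width: -0.001
grip_force: 0.0
```

Run:
```python
from h import *
s=status.state(); p=s['ee_pos']; w,x,y,z=s['eef_rot']
from scipy.spatial.transform import Rotation as Ro
R=Ro.from_quat([x,y,z,w]).as_matrix(); psi=np.degrees(np.arctan2(R[1,0],R[0,0])); print(p,psi,s['qpos'])
T=np.array([.5672,.0685,0])+np.array([.1538,.9881,0])*-.190; T[2]=p[2]
print(T,(R.T@(T-p)/.5).round(3),"turn",-(261.15-360-psi)/180)
print(ridge(.069))
t=viewer.capture("top")[:,:,::-1]; cv2.imwrite("pics/t7.png",t)
```

```text
[0.53198564 0.13145111 0.1531031 ] -60.13255897758016 [ 3.55482126e-03 -5.97789621e-02 -1.73560117e-01  1.45594635e+00
 -1.26128150e-04 -2.08852703e+00]
[ 0.537978  -0.119239   0.1531031] [0.441 0.239 0.   ] turn 0.21509689456899925
[(352, 30.0), (349, 30.0), (348, 30.0), (351, 30.0), (350, 30.0), (353, 30.0), (347, 29.2), (354, 28.8)]
```

Call:
{"method": "move_arm", "body": {
  "steps": [
    [0,[0.441,0.239,0],0.215],
    [0,[0.441,0.239,0],0.215],
    [0,[0.441,0.239,0],0.215],
    [0,[0.441,0.239,0],0.215],
    [0,[0.441,0.239,0],0.215],
    [0,[0.441,0.239,0],0.215],
    [0,[0.441,0.239,0],0.215],
    [0,[0.441,0.239,0],0.215],
    [0,[0.441,0.239,0],0.215],
    [0,[0.441,0.239,0],0.215]
  ]
}}

```text
time_s: 30.2
ee_pos: [0.5377, -0.1181, 0.1528]
eef_rot: [0.0, -0.651, 0.759, 0.0]
ft_force: [-0.2, -0.1, 0.6]
width: -0.0
grip_force: 0.0
```

Call:
{"method": "move_arm", "body": {
  "steps": [
    [0,[0,0,0.1],0],
    [0,[0,0,0.2],0],
    [0,[0,0,0.25],0],
    [0,[0,0,0.28],0],
    [0,[0,0,0.28],0]
  ]
}}

```text
time_s: 30.7
ee_pos: [0.5365, -0.1182, 0.0112]
eef_rot: [-0.001, -0.651, 0.759, 0.001]
ft_force: [-0.2, -0.1, 1.3]
width: 0.001
grip_force: 0.0
```

Run:
```python
from h import *
s=status.state(); print(s['ee_pos'],s['eef_rot'],s['ft_force'],s['qpos'])
C=np.array([.5672,.0685,0]); d=s['ee_pos']-C; print("jig x,y",d@[.9881,-.1538,0],d@[.1538,.9881,0])
cv2.imwrite("pics/w8.png",np.hstack([viewer.capture("wrist")[::2,::2,::-1],cv2.resize(viewer.capture("scene")[150:290,130:350,::-1],(500,318))[:210]]))
```

```text
[ 0.53654866 -0.1181833   0.01123691] [-5.37114544e-04 -6.50862131e-01  7.59194547e-01  1.35577274e-03] [-0.15966512 -0.06315604  1.34609362] [-4.54990164e-01  1.92795019e-02 -3.56504190e-01  1.19792792e+00
  8.71539885e-05 -1.87243105e+00]
jig x,y -0.0015746991986315664 -0.1891759443077076
```

View pics/w8.png

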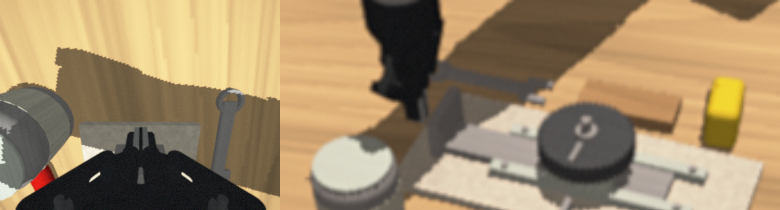

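Call:
{"method": "move_arm", "body": {
  "steps": [
    [0,[-0.01,0,0],0],
    [0,[-0.02,0,0],0],
    [0,[-0.028,0,0],0],
    [0,[-0.034,0,0],0],
    [0,[-0.04,0,0],0],
    [0,[-0.046,0,0],0],
    [0,[-0.052,0,0],0]
  ]
}}

```text
time_s: 31.5
ee_pos: [0.5419, -0.0937, 0.0132]
eef_rot: [0.0, -0.65, 0.76, -0.0]
ft_force: [-0.7, -3.3, 3.1]
width: -0.005
grip_force: 1.9
```

Call:
{"method": "move_arm", "body": {
  "steps": [
    [0,[-0.006,0,0],0],
    [0,[-0.012,0,0],0],
    [0,[-0.018,0,0],0],
    [0,[-0.024,0,0],0],
    [0,[-0.03,0,0],0],
    [0,[-0.036,0,0],0],
    [0,[-0.042,0,0],0],
    [0,[-0.048,0,0],0],
    [0,[-0.054,0,0],0],
    [0,[-0.06,0,0],0],
    [0,[-0.066,0,0],0],
    [0,[-0.072,0,0],0],
    [0,[-0.078,0,0],0]
  ]
}}

```text
time_s: 32.8
ee_pos: [0.5477, -0.0548, 0.0129]
eef_rot: [0.0, -0.651, 0.759, 0.0]
ft_force: [-0.8, -3.7, 2.2]
width: -0.002
grip_force: 1.9
```

Call:
{"method": "move_arm", "body": {
  "steps": [
    [0,[-0.004,0,0],0],
    [0,[-0.008,0,0],0],
    [0,[-0.01,0,0],0],
    [0,[-0.01,0,0],0]
  ]
}}

```text
time_s: 33.2
ee_pos: [0.5484, -0.0498, 0.0128]
eef_rot: [0.0, -0.651, 0.759, 0.0]
ft_force: [0.1, -3.1, 1.4]
width: -0.002
grip_force: 0.9
```

Call:
{"method": "move_arm", "body": {
  "steps": [
    [0,[-0.003,0,0],0],
    [0,[-0.003,0,0],0]
  ]
}}

```text
time_s: 33.4
ee_pos: [0.5486, -0.0484, 0.0128]
eef_rot: [0.0, -0.651, 0.759, 0.0]
ft_force: [0.4, -2.2, 1.5]
width: 0.002
grip_force: 1.0
```

Call:
{"method": "move_arm", "body": {
  "steps": [
    [0,[-0.003,0,0],0],
    [0,[-0.003,0,0],0]
  ]
}}

```text
time_s: 33.6
ee_pos: [0.5486, -0.0481, 0.0128]
eef_rot: [-0.001, -0.65, 0.76, -0.0]
ft_force: [-2.7, -7.7, 2.0]
width: -0.0
grip_force: 4.1
```

Call:
{"method": "move_arm", "body": {
  "steps": [
    [0,[-0.003,0,0],0],
    [0,[-0.003,0,0],0]
  ]
}}

```text
time_s: 33.8
ee_pos: [0.5486, -0.0481, 0.0128]
eef_rot: [-0.002, -0.65, 0.76, -0.001]
ft_force: [-4.3, -14.3, 1.1]
width: -0.007
grip_force: 7.9
```

Home: the position stopped while the force rose to about 15 N. I'll back off and lift clear.

Call:
{"method": "move_arm", "body": {
  "steps": [
    [0,[0.01,0,0],0],
    [0,[0.05,0,0],0],
    [0,[0.05,0,0],0],
    [0,[0.05,0,-0.2],0],
    [0,[0.05,0,-0.35],0],
    [0,[0.25,0,-0.4],0],
    [0,[0.25,0,-0.4],0],
    [0,[0.25,0,-0.4],0],
    [0,[0.25,0,-0.4],0],
    [0,[0.25,0,-0.4],0],
    [0,[0.25,0,-0.4],0]
  ]
}}

```text
time_s: 34.9
ee_pos: [0.5296, -0.1678, 0.2113]
eef_rot: [-0.0, -0.651, 0.759, 0.001]
ft_force: [0.4, -0.8, 0.1]
width: -0.003
grip_force: 0.0
```

Run:
```python
from h import *
t=viewer.capture("top")[:,:,::-1]; s=viewer.capture("scene")[:,:,::-1]
cv2.imwrite("pics/end.png",np.hstack([cv2.resize(t[130:310,180:400],(400,327)),cv2.resize(s[150:300,130:350],(400,327))]))
```

```text
(no output)
```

View pics/end.png

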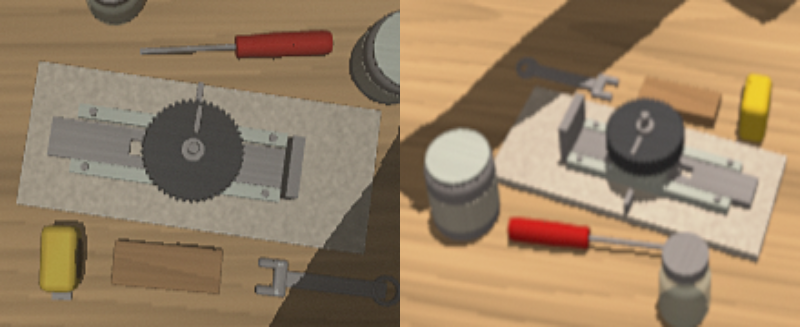

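The end plate sits against the rail ends, the ridge points at the pointer, and the bystanders haven't moved. I'm handing in.

```bash
python3 -c "
from workcell import bot
print(bot.close_job())"
```

```text
the job is handed in; nothing more can be done
None
```

I turned the nut two full turns anticlockwise (ridge back at the pointer, within about 1–2°), pushed the stop bar home against the rail ends without disturbing the other items, and handed the job in at about 35 s; no verdict was shown.

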